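# Load a stoppered flask on the indexing slide and move it to the optical reader

## Robot

A 6-joint arm with a two-finger parallel gripper is mounted at the origin on the work surface. World frame = base frame: x ahead of the robot, y to its left, z up, the work surface at z = 0. Lengths are in m, angles in rad, forces in N, time in s.
With the tool pointing down it reaches from about 0.4 to 0.825 m from the base axis. Payload 7 kg.
Tool frame: the origin (TCP) lies midway between the tips of the shut fingers; the grasp point (between the pads) lies 19 mm behind it; z points along the fingers, x is the direction in which the jaws open and shut, and the axes are right-handed (so a half turn about z gives the same grasp; the last joint's range is limited). The gripper opens to 88 mm and grips with 3 to 60 N. Pads are 19 mm wide; open, the fingers measure 130 mm over their backs; the gripper's body (78 mm by 193 mm) begins 47 mm behind the grasp point.
Start: joints at [0.288, 0.359, 0.012, 0, -1.224, -0.288], TCP at [0.675, -0, 0.227] pointing down, gripper open.
Joint ranges: [-3.07, 3.07], [-1.43, 2.12], [-1.02, 1.25], [-3.03, 1.67], [-3.05, -0], [-3.03, 3.03]. Speed limits (rad/s): [2.39, 2.39, 3.01, 3.14, 3.14, 3.14].

## Interface

Orientations are given as [roll, pitch, yaw] about the fixed x, y, z axes, in that order (R = Rz(yaw) Ry(pitch) Rx(roll)).
In Python, from station import status, eyes, workorder gives the robot as it stands.
- The arm moves only by the shell command python3 -m jog 'ROWS' [OPENING] [FORCE]. ROWS is JSON, a list of rows, each a list of 6 numbers: the shift along the world's x, y, z in mm, then the turn, a rotation vector about the world's x, y, z in rad. A call has 1 to 12 rows; each row shifts and turns the pose as measured when the row begins; what a row does not reach is not made up. A row lasts 1/10 s, in which the tool goes at most 50 mm and 8.59 degrees, less where a joint would pass 70% of its speed; a pose out of reach is approached as far as the arm can. A call with a gripper value outside its range is refused whole. OPENING is the opening, from 0 (shut) to 1 (fully open), set as the call begins (- or left out, the last holds). The fingers move at their own pace and stop on an object; FORCE is the grip in N (left out, the last holds). Time passes only in rows, so rows that do not move let the fingers close. It gives the time, the measured TCP pose, the force and the opening at its end, in the units of the state.
- status.get_state(): the state, without advancing time (a new reading comes with each control period).
- eyes.grab_frame(name): name is "scene" or "side" or "wrist"; returns the picture (400x640x3 uint8, blue, green, red); there is no depth.
- eyes.calibration(name): a dict with "camera_matrix" (3x3 intrinsics, pixels), "cam_to_world" (4x4, takes a point from camera to world coordinates); the wrist camera has in their place "hand_eye" (4x4, takes a point from camera to tool coordinates, whose origin is the TCP and whose axes are the tool frame's). Camera axes: x right, y up, looking along -z (the intrinsics and any distortion apply to the point x, -y, -z); pixel columns grow to the right and rows downward; lengths in m; the calibration is good to about 2 mm. The wrist camera is an equidistant fisheye: a pixel r from the principal point sees the ray r / f radians off the axis. A picture is of the moment at which its call begins: read the wrist's pose just before it. calibration takes no time and is no camera call.
- workorder.job_done(): hands the job in, once; it reports no verdict.
The state is a dict: "t": time; "q": joint angles; "qd": joint speeds; "joint_efforts": joint torques, N m; "eef_pos": TCP position; "ee_rot": TCP orientation; "force": force on the tool from outside, world axes, zero at the start; "moment": the same for the moment, N m; "width": finger opening in m.
Only numpy, scipy, OpenCV 4.12 (cv2) and the standard library are available. Lean on these libraries where they do the work, as an engineer would, in place of code of your own. Each camera call takes 0.05 s, during which the arm holds its last target. There are 200 camera calls.

## Task

Gently set the large amber stoppered flask into the round holder of the carrier and work it down until it sits fully home (it is a snug fit; turning it to and fro while pressing helps). Then push the carrier along its rail to the station in front of the optical reader (the box with the lens barrel) so that it rests in the detent there, and let go; leave the small flask and the jar where they stand.

Things in the scene. Friction and masses are not known exactly. Their poses are not given: they have to be found in the camera images.
- flask: The flask to load: amber glass cone with a cork-coloured stopper, 152 mm tall, the tallest and widest of the three front-row vessels. Origin: centre of its underside, z up. Foot: cylinder 80 mm in diameter up to z = 22 mm; cone to z = 88 mm; straight neck 34 mm in diameter to 122 mm, then the fixed stopper, also 34 mm, to 152 mm: grip neck and stopper. About 0.22 kg, rigid.
- small_flask: Bystander: small open amber conical flask, 92 mm tall, foot 62 mm in diameter. Origin under its centre. One of the three vessels of the front row.
- jar: Bystander: low clear jar with a flat black cap, 66 mm in diameter, 85 mm tall. Origin under its centre. One of the three vessels of the front row.
- rail: The fixed indexing slide, an aluminium base 146 mm wide (x) and 470 mm long (y) with two steel guide bars. Origin under its centre, on the bench; its y axis runs along the slide, its +x side faces away from the robot. Three stations, 120 mm apart: loading in the middle, one towards +y, one towards -y.
- carrier (a joint): Carrier's position along the rail's +y, m: 0 at the loading station (its start), +0.12 and -0.12 at the others, end stops at +-0.136. A sprung ball drops into a 12 mm gap at each station: 10 to 12 N push it out; within about 3 mm of a station it is pulled in and centred; elsewhere the carrier stays where it is left (drag 2 to 3 N). It cannot leave the rail.
- holder (a point): Centre of the holder's floor, on the carrier (moves with it; axes as the rail's), 43 mm above the bench. The holder is a black round ring on the carrier's deck, 98 mm in diameter outside, 88 mm inside, 7 mm high, with four white sprung balls inside. The flask is home when its underside rests on this floor.
- plate_plus (a point): Middle of the top edge of the outer face (facing the rail's +y) of the upright push plate at the carrier's +y end, 85 mm from the holder's centre, 89 mm above the bench. The plate is 70 mm wide across the rail, 10 mm thick, and reaches down to the carrier's deck (43 mm above the bench). Push on this face to move the carrier towards -y.
- plate_minus (a point): The same point of the other push plate, at the carrier's -y end, outer face facing -y of the rail. Push on this face to move the carrier towards +y.
- reader: Optical reader, fixed: a grey box 70 x 75 x 105 mm with a black lens barrel 46 mm in diameter pointing at the rail. Stands behind the slide (its far side) exactly beside one of the two outer stations. Origin under the box's centre; axes as the rail's.
- panel: Plain upright white panel on a grey foot, 75 mm wide, 105 mm tall, fixed, standing beside the other outer station. Not the target. Origin under its centre; axes as the rail's.
- holder_balls (a point): Point 12 mm above the floor's centre, level with the centres of the four white sprung balls (28 mm in diameter, at the diagonals), which stand in to a circle 76 mm across. The flask's 80 mm foot meets them with its underside about 19 mm above the floor, must be pressed past them (10 to 17 N, less with turning), and friction then holds it until pressed to the floor.
Not all that is in view belongs to the job. Leave any red or yellow look-alike of the flask alone.

How it is judged:
On the way, in this order (a step that is already met when the one before it is completed fails the run):
1. the flask is fully home in the holder while the carrier is still at the loading station (z of flask in the frame of holder below 0.002 m and horizontal distance between flask and holder below 0.004 m and angle between flask's own z axis and vertical below 0.06 rad and value of joint carrier between -0.02 and 0.02 m), for 0.2 s.
2. the carrier has reached the station in front of the reader (y of holder in the frame of reader between -0.004 and 0.004 m), for 0.2 s.
At the end, for the whole second after the job is handed in: The flask stands upright (within 0.06 rad) in the holder, its underside within 2 mm of the holder's floor and centred within 4 mm; the carrier rests within 4 mm of the station in front of the reader; flask and carrier are still and released (all of step 2 and z of flask in the frame of holder below 0.002 m and horizontal distance between flask and holder below 0.004 m and angle between flask's own z axis and vertical below 0.06 rad and velocity of joint carrier between -0.005 and 0.005 m/s and linear speed of flask below 0.01 m/s); the robot touches nothing.
It fails at once if the flask was dropped or slammed into the holder (faster than 0.35 m/s within 50 mm of its floor) (distance between flask and holder below 0.05 m and linear speed of flask above 0.35 m/s).
It fails at once if the flask was tipped over (more than 0.6 rad) (angle between flask's own z axis and vertical above 0.6 rad).
It fails at once if the small flask or the jar was moved more than 30 mm or tipped (distance of any of small_flask, jar from where it was at the start of the episode above 0.03 m or angle between any of small_flask, jar's own z axis and vertical above 0.4 rad).
It also fails if it takes over 66 s, if anything falls off the work surface, if the arm or the gripper's body presses on something with over 40 N, if the wrist force passes 120 N, or if a joint passes its speed limit or range.

## Working session

There is one attempt and no reset: what is moved stays moved. The work goes in short steps, Python scripts to look and compute and a shell command to move; the robot and the scene stay as the last step left them, time stands still between calls to the robot, and variables do not carry over. Pictures are saved under pics/ and viewed, about 8 in all and at most 12, crops included, and the job is handed in when it is done.

```bash
ls; mkdir -p pics; cat > h.py <<'E'
import numpy as np, cv2
from station import status, eyes, workorder
def ray(name,u,v,T=None):
    c=eyes.calibration(name); K=np.array(c["camera_matrix"])
    d=c.get("distortion") 
    x=(u-K[0,2])/K[0,0]; y=(v-K[1,2])/K[1,1]
    M=np.array(c["cam_to_world"]); r=M[:3,:3]@np.array([x,-y,-1]); return M[:3,3],r
def onz(name,u,v,z):
    o,r=ray(name,u,v); return o+r*(z-o[2])/r[2]
def proj(name,p):
    c=eyes.calibration(name); K=np.array(c["camera_matrix"]); M=np.array(c["cam_to_world"])
    q=np.linalg.inv(M)@np.append(p,1); return K[0,0]*q[0]/-q[2]+K[0,2], K[1,1]*-q[1]/-q[2]+K[1,2]
E
python3 - <<'E'
from h import *
for n in ("scene","side"):
    cv2.imwrite(f"pics/{n}0.png",eyes.grab_frame(n)); print(eyes.calibration(n))
print(status.get_state())
E
```

```text
pics
{'camera_matrix': array([[394.22512079,   0.        , 314.33155592],
       [  0.        , 394.22512079, 204.22919778],
       [  0.        ,   0.        ,   1.        ]]), 'cam_to_world': array([[-0.18037462, -0.5949695 ,  0.78324727,  1.34515359],
       [ 0.98358517, -0.11317095,  0.14054379,  0.10436087],
       [ 0.00502157,  0.79574093,  0.60561635,  0.73366007],
       [ 0.        ,  0.        ,  0.        ,  1.        ]])}
{'camera_matrix': array([[376.72456834,   0.        , 319.16968591],
       [  0.        , 376.72456834, 197.54629241],
       [  0.        ,   0.        ,   1.        ]]), 'cam_to_world': array([[-0.97302816,  0.15713044, -0.16889709,  0.39033316],
       [-0.23027658, -0.61797291,  0.75171948,  0.5807568 ],
       [ 0.01374419,  0.77033727,  0.6374885 ,  0.59538601],
       [ 0.        ,  0.        ,  0.        ,  1.        ]])}
{'t': 0.1, 'q': array([ 2.88080276e-01,  3.59266941e-01,  1.11418795e-02, -2.89135211e-04,
       -1.22410276e+00, -2.88099672e-01]), 'qd': array([ 0.00150138, -0.00357669,  0.00129041,  0.00272961, -0.00121943,
       -0.00153728]), 'joint_efforts': array([-1.42273191e-03, -5.84165347e+01,  2.93752134e+01,  7.01551259e+00,
        1.01412315e-02, -6.66964229e-05]), 'eef_pos': array([ 6.74557573e-01, -4.92265072e-05,  2.25747384e-01]), 'ee_rot': array([-3.14144651e+00, -1.44973768e-03,  3.14147471e+00]), 'force': array([-0.33335242, -0.57758578,  0.14323127]), 'moment': array([ 0.01404579, -0.01046927,  0.04419392]), 'width': 0.08752285734872782}
```

View pics/scene0.png

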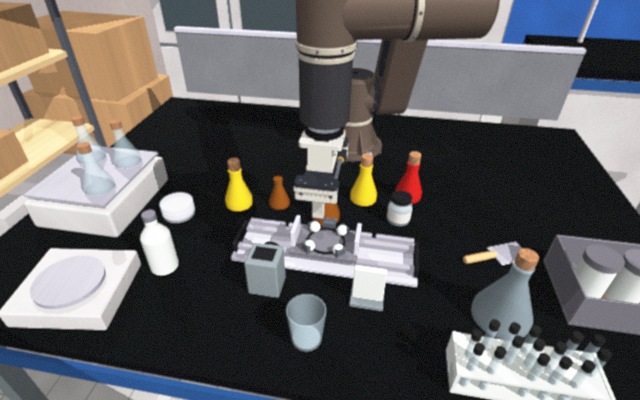

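View pics/side0.png

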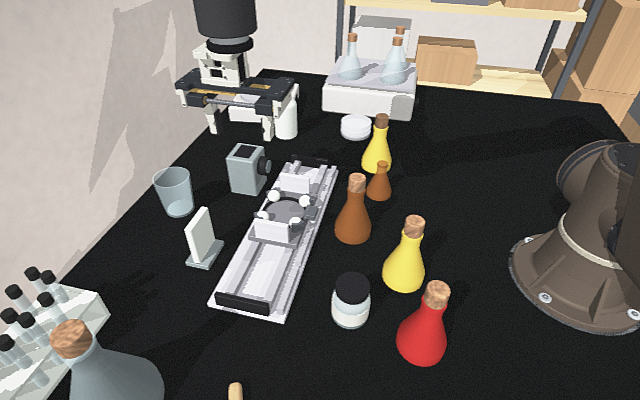

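The side view shows four tall flasks: amber with cork at (353,210), yellow at (377,145) and (405,255), and red at (423,325). The small amber open flask is at (379,180) and the jar at (350,300). The amber one with the cork is the target. The reader is at (248,168), at the rail's -y end, and the panel is at (203,238). Next I'll enlarge both views.

```bash
python3 - <<'E'
import cv2
a=cv2.imread("pics/side0.png")[150:325,205:405]; cv2.imwrite("pics/side0c.png",cv2.resize(a,(800,700))[:600] if 0 else cv2.resize(a,None,fx=3.4,fy=3.4,interpolation=cv2.INTER_CUBIC))
a=cv2.imread("pics/scene0.png")[170:310,225:425]; cv2.imwrite("pics/scene0c.png",cv2.resize(a,None,fx=4,fy=4,interpolation=cv2.INTER_CUBIC))
E
```

```text
(no output)
```

View pics/side0c.png

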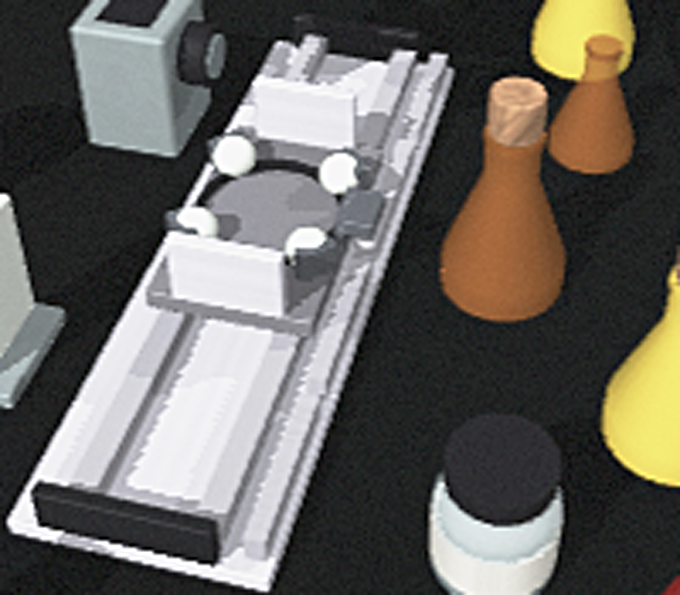

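View pics/scene0c.png

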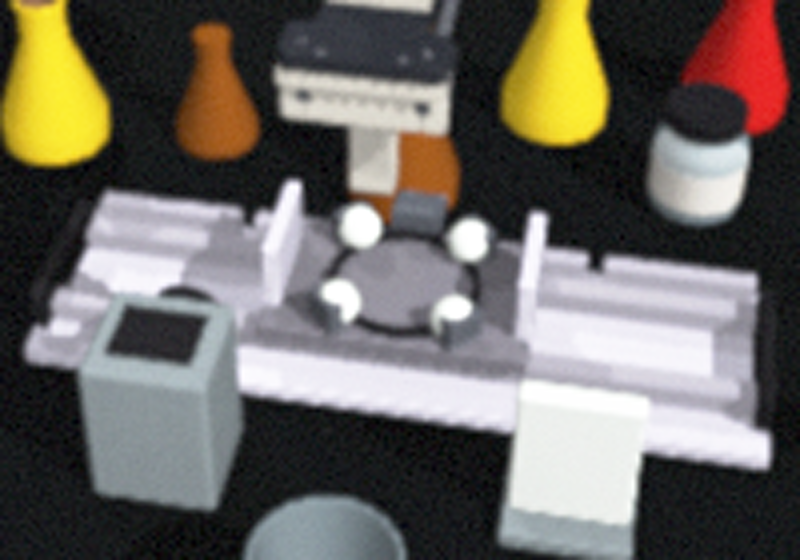

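The crops confirm the target, with its stopper top at side crop (519,93) and a cork on amber. The four holder balls are clear in both views: (235,155), (340,172), (195,225), (305,243) in side and (361,226), (469,240), (340,300), (453,313) in scene.

```bash
python3 - <<'E'
from h import *
S=lambda u,v,z: onz("side",205+u/3.4,150+v/3.4,z).round(4)
C=lambda u,v,z: onz("scene",225+u/4,170+v/4,z).round(4)
print("stopper",S(519,93,.152),"foot L,R at z~.011", S(442,262,.015),S(565,264,.015))
for p in [(235,155),(340,172),(195,225),(305,243)]: print("ballS",S(*p,.055))
for p in [(361,226),(469,240),(340,300),(453,313)]: print("ballC",C(*p,.055))
print("plates plus side",S(168,236,.089),S(287,259,.089),"scene",C(540,215,.089),C(530,285,.089))
print("rail +x edge scene",C(25,360,0.01),C(770,468,.01)," side near",S(10,528,0.01),S(268,590,.01),"far",S(452,70,.02))
print("jar top",S(503,470,.085),C(705,105,.085),"small",S(605,45,.092),C(212,30,.092))
print("reader top",C(160,330,.105),"panel top",C(590,395,.105))
E
```

```text
stopper [ 0.4484 -0.0218  0.152 ] foot L,R at z~.011 [ 0.4866 -0.0127  0.015 ] [ 0.4087 -0.0304  0.015 ]
ballS [ 0.6337 -0.0381  0.055 ]
ballS [ 0.5616 -0.0383  0.055 ]
ballS [0.6358 0.0334 0.055 ]
ballS [0.565  0.0323 0.055 ]
ballC [ 0.5627 -0.0332  0.055 ]
ballC [0.5634 0.0388 0.055 ]
ballC [ 0.6352 -0.0334  0.055 ]
ballC [0.6337 0.0377 0.055 ]
plates plus side [0.6323 0.0805 0.089 ] [0.5602 0.082  0.089 ] scene [0.5702 0.0834 0.089 ] [0.6366 0.0833 0.089 ]
rail +x edge scene [ 0.68   -0.2295  0.01  ] [0.6833 0.2363 0.01  ]  side near [0.6697 0.2364 0.01  ] [0.5259 0.2389 0.01  ] far [ 0.5206 -0.2179  0.02  ]
jar top [0.4176 0.1934 0.085 ] [0.4246 0.186  0.085 ] small [ 0.4068 -0.1739  0.092 ] [ 0.4073 -0.1732  0.092 ]
reader top [ 0.7307 -0.1188  0.105 ] panel top [0.7358 0.1241 0.105 ]
```

```bash
python3 -m jog '[[-46,-4,0,0,0,0],[-46,-4,0,0,0,0],[-46,-5,0,0,0,0],[-46,-5,0,0,0,0],[-42,-4,0,0,0,0],[0,0,0,0,0,0],[0,0,0,0,0,0]]' 1 30
python3 - <<'E'
from h import *
s=status.get_state(); print(s["eef_pos"],s["ee_rot"])
cv2.imwrite("pics/w1.png",eyes.grab_frame("wrist")); print(eyes.calibration("wrist"))
E
```

```text
t: 0.8
eef_pos: [0.4381, -0.024, 0.2185]
ee_rot: [-3.14, -0.011, 3.141]
force: [1.0, 0.3, 0.9]
width: 0.0876
[ 0.43805648 -0.02397289  0.21846108] [-3.13971744 -0.01064408  3.14054975]
{'camera_matrix': array([[309.70691629,   0.        , 325.53815519],
       [  0.        , 309.70691629, 200.4990912 ],
       [  0.        ,   0.        ,   1.        ]]), 'hand_eye': array([[ 9.99999981e-01,  1.87172241e-04, -5.80858257e-05,
         8.07333027e-04],
       [ 1.62734412e-04, -9.58211195e-01, -2.86061670e-01,
        -7.81834359e-02],
       [-1.09201292e-04,  2.86061655e-01, -9.58211207e-01,
        -1.56975125e-01],
       [ 0.00000000e+00,  0.00000000e+00,  0.00000000e+00,
         1.00000000e+00]])}
```

View pics/w1.png

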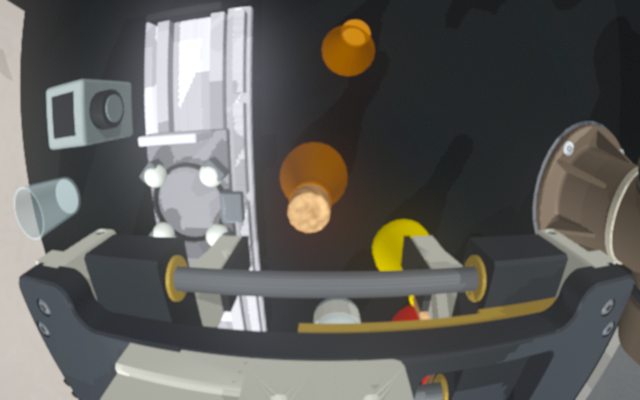

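The wrist view shows the target's stopper top at (309,212), the holder balls at (154,175), (209,175), (163,235) and (216,235), and nothing near the jaws' way down.

```bash
cat >> h.py <<'E'
from scipy.spatial.transform import Rotation as Ro
def wz(u,v,z,pos,rpy):
    c=eyes.calibration("wrist"); K=np.array(c["camera_matrix"]); H=np.array(c["hand_eye"])
    x=(u-K[0,2])/K[0,0]; y=(v-K[1,2])/K[1,1]; th=np.hypot(x,y); k=np.sin(th)/th if th else 1
    d=np.array([x*k,-y*k,-np.cos(th)]); R=Ro.from_euler("xyz",rpy).as_matrix()
    o=pos+R@H[:3,3]; r=R@H[:3,:3]@d; return (o+r*(z-o[2])/r[2]).round(4)
E
python3 - <<'E'
from h import *
p=np.array([.43806,-.02397,.21846]); e=[-3.13972,-.01064,3.14055]
print("stopper",wz(309,212,.152,p,e),"foot edges",wz(281,178,.015,p,e),wz(347,176,.015,p,e))
for q in [(154,175),(209,175),(163,235),(216,235)]: print(wz(*q,.055,p,e))
s=status.get_state(); print(s["eef_pos"],s["ee_rot"])
E
```

```text
stopper [ 0.4491 -0.0265  0.152 ] foot edges [ 0.4884 -0.0233  0.015 ] [ 0.4095 -0.0253  0.015 ]
[ 0.636  -0.0388  0.055 ]
[ 0.5641 -0.0367  0.055 ]
[0.6361 0.0367 0.055 ]
[0.5635 0.0347 0.055 ]
[ 0.4380133  -0.02399554  0.21835963] [-3.13972468 -0.01126278  3.14022711]
```

```bash
python3 -m jog '[[11,0,-5,0,-0.011,0],[0,0,-25,0,0,0],[0,0,-25,0,0,0],[0,0,-25,0,0,0],[0,0,-20,0,0,0],[0,0,-3,0,0,0],[0,0,0,0,0,0]]'
```

```text
t: 1.55
eef_pos: [0.4585, -0.0232, 0.1088]
ee_rot: [-3.138, 0.002, 3.14]
force: [-0.6, -0.9, 0.8]
width: 0.0876
```

```bash
python3 -m jog '[[-9,-1,0,0,0,0],[0,0,0,0,0,0],[0,0,0,0,0,0]]'; python3 -m jog '[[0,0,0,0,0,0],[0,0,0,0,0,0],[0,0,0,0,0,0],[0,0,0,0,0,0],[0,0,0,0,0,0],[0,0,0,0,0,0]]' 0 45
```

```text
t: 1.85
eef_pos: [0.4508, -0.024, 0.1102]
ee_rot: [-3.138, 0.004, 3.14]
force: [-0.1, 0.2, 0.3]
width: 0.0872
t: 2.45
eef_pos: [0.452, -0.0234, 0.1123]
ee_rot: [-3.14, 0.008, 3.14]
force: [0.2, -0.4, 0.3]
width: 0.0454
```

```bash
python3 -m jog '[[0,0,0,0,0,0],[0,0,0,0,0,0],[0,0,-1,0,0,0],[0,0,0,0,0,0]]' 0 45
```

```text
t: 2.85
eef_pos: [0.4519, -0.0236, 0.1122]
ee_rot: [-3.139, 0.008, 3.141]
force: [-0.3, 0.4, -2.7]
width: 0.0336
```

```bash
python3 -m jog '[[0,0,10,0,0,0],[0,0,20,0,0,0],[0,0,20,0,0,0],[0,0,20,0,0,0],[0,0,20,0,0,0],[0,0,8,0,0,0],[0,0,0,0,0,0]]' && python3 -m jog '[[15,2,0,0,0,0],[25,4,0,0,0,0],[25,4,0,0,0,0],[25,4,0,0,0,0],[25,4,0,0,0,0],[20,4,0,0,0,0],[10,2,0,0,0,0],[0,0,0,0,0,0],[0,0,0,0,0,0]]'
python3 - <<'E'
from h import *
s=status.get_state(); print(s["eef_pos"],s["ee_rot"],s["force"],s["moment"],s["width"])
a=eyes.grab_frame("side"); b=eyes.grab_frame("scene")
cv2.imwrite("pics/s2.png",a);cv2.imwrite("pics/c2.png",b)
A=cv2.resize(a[100:280,215:365],None,fx=3,fy=3,interpolation=2); B=cv2.resize(b[100:280,260:370],None,fx=3,fy=3,interpolation=2)
cv2.imwrite("pics/sc2.png",np.hstack([A,B[:,:345]])); print(A.shape,B.shape)
E
```

```text
t: 3.55
eef_pos: [0.4498, -0.0242, 0.2149]
ee_rot: [-3.139, 0.005, 3.14]
force: [-0.7, 0.5, -1.7]
width: 0.0333
t: 4.45
eef_pos: [0.6001, 0.0002, 0.203]
ee_rot: [-3.136, -0.009, 3.139]
force: [-0.8, 0.3, -1.3]
width: 0.0333
[6.00090693e-01 2.03980780e-04 2.03044250e-01] [-3.13616966 -0.00916846  3.13925615] [-0.79454381  0.27808329 -1.34496738] [-0.02053127  0.00812898 -0.03525145] 0.03329753811869284
(540, 450, 3) (540, 330, 3)
```

View pics/sc2.png

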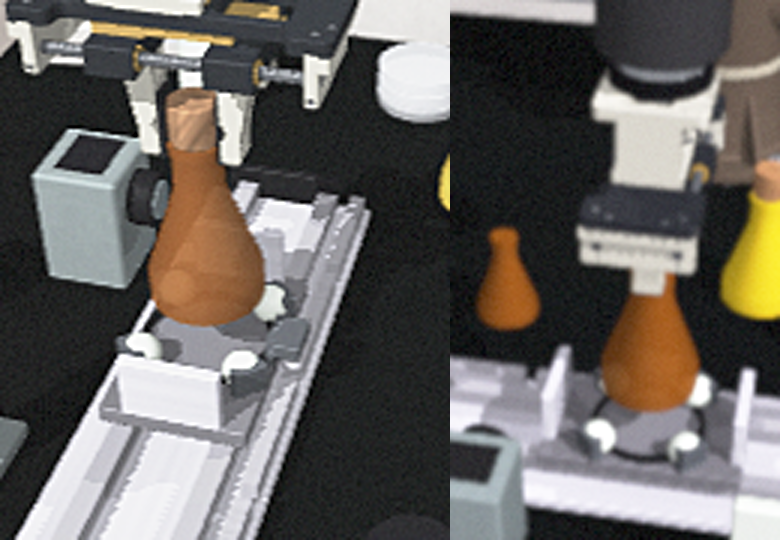

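```bash
cat >> h.py <<'E'
def foot(name,x,y,z):
    t=np.linspace(0,2*np.pi,73); P=[proj(name,[x+.04*np.cos(a),y+.04*np.sin(a),h]) for h in (z,z+.022) for a in t]
    P=np.array(P); return np.array([P[:,0].min(),P[:,0].max(),P[:,1].max()])
E
python3 - <<'E'
from h import *
from scipy.optimize import least_squares as ls
S=np.array([215+150/3,215+266/3,100+325/3]); C=np.array([260+152/3,260+249/3,100+411/3])
for nm,o in (("side",S),("scene",C)):
    r=ls(lambda p:foot(nm,p[0],p[1],.091)-o,[.6,0]); print(nm,r.x.round(4),r.fun.round(2))
r=ls(lambda p:np.r_[foot("side",*p)-S,foot("scene",*p)-C],[.6,0,.09]); print(r.x.round(4),r.fun.round(2))
E
```

```text
side [ 0.5955 -0.0018] [-0.13  0.13 -0.01]
scene [0.5981 0.002 ] [-0.01  0.01 -0.  ]Traceback (most recent call last):
  File "<stdin>", line 6, in <module>
    return func(*args, **kwargs)
    vector_fun = VectorFunction(
        fun_wrapped,
    ...<6 lines>...
        workers=workers
    )
    self._update_fun()
    ~~~~~~~~~~~~~~~~^^
    self.f = self.fun_wrapped(xp_copy(self.x))
             ~~~~~~~~~~~~~~~~^^^^^^^^^^^^^^^^^
    return np.atleast_1d(self.fun(x))
                         ~~~~~~~~^^^
    return self.f(x, *self.args, **self.kwargs)
           ~~~~~~^^^^^^^^^^^^^^^^^^^^^^^^^^^^^^
  File "<stdin>", line 6, in <lambda>
  File "h.py", line 20, in foot
    t=np.linspace(0,2*np.pi,73); P=[proj(name,[x+.04*np.cos(a),y+.04*np.sin(a),h]) for h in (z,z+.022) for a in t]
                                    ~~~~^^^^^^^^^^^^^^^^^^^^^^^^^^^^^^^^^^^^^^^^^^
  File "h.py", line 11, in proj
    c=eyes.calibration(name); K=np.array(c["camera_matrix"]); M=np.array(c["cam_to_world"])
ValueError: time passes only in moves, steps and waits
```

```bash
python3 -m jog '[[0,0,0,0,-0.017,0],[0,0,-4,0,0,0],[0,0,-6,0,0,0],[0,0,-6,0,0,0],[0,0,-5,0,0,0],[0,0,-2,0,0,0],[0,0,0,0,0,0]]' 0 55
```

```text
t: 5.25
eef_pos: [0.5978, -0.0, 0.1802]
ee_rot: [-3.138, 0.012, 3.14]
force: [-0.3, -0.5, -1.9]
width: 0.0333
```

```bash
python3 -m jog '[[1,0,-2,0,0.004,0],[0,0,-3,0,0,0],[0,0,-2,0,0,0],[0,0,-2,0,0,0],[0,0,-1,0,0,0],[0,0,0,0,0,0]]'
```

```text
t: 5.85
eef_pos: [0.6002, -0.0, 0.1721]
ee_rot: [-3.137, 0.011, 3.14]
force: [-2.0, 0.2, 0.6]
width: 0.0332
```

```bash
python3 -m jog '[[-1,0,-2,0,0.003,0.1],[0,0,-3,0,0,-0.1],[0,0,-3,0,0,-0.1],[0,0,-3,0,0,0.1],[0,0,-3,0,0,0.1],[0,0,-3,0,0,-0.1]]'; python3 - <<'E'
from h import *
s=status.get_state(); print(s["eef_pos"].round(4),s["ee_rot"].round(4),s["force"].round(1),s["moment"].round(2),s["width"])
E
```

```text
t: 6.45
eef_pos: [0.6004, -0.0001, 0.159]
ee_rot: [-3.137, 0.012, -3.136]
force: [-2.2, 0.1, 3.1]
width: 0.0334
[ 6.004e-01 -1.000e-04  1.590e-01] [-3.137   0.0125 -3.1364] [-2.2  0.1  3.1] [0.26 0.9  0.31] 0.033384044878946056
```

```bash
python3 -m jog '[[0,0,-4,0,0,0.1],[0,0,-4,0,0,-0.1],[0,0,-4,0,0,-0.1],[0,0,-4,0,0,0.1],[0,0,-4,0,0,0.1],[0,0,-4,0,0,-0.1]]'; python3 - <<'E'
from h import *
s=status.get_state(); print(s["eef_pos"].round(4),s["ee_rot"].round(4),s["force"].round(1),s["moment"].round(2),s["width"])
cv2.imwrite("pics/s3.png",eyes.grab_frame("side")); cv2.imwrite("pics/c3.png",eyes.grab_frame("scene"))
E
```

```text
t: 7.05
eef_pos: [0.6037, -0.0016, 0.1549]
ee_rot: [-3.132, 0.026, -3.128]
force: [-9.1, 3.8, 27.0]
width: 0.0335
[ 0.6037 -0.0016  0.1549] [-3.1317  0.0264 -3.1281] [-9.1  3.8 27. ] [1.02 5.11 0.55] 0.03351087910215349
```

```bash
python3 -m jog '[[-2,1,-1,-0.005,0.01,0],[-1,0,-2,0,0.006,0],[0,0,-1,0,0,0]]'; python3 - <<'E'
from h import *
s=status.get_state(); print(s["eef_pos"].round(4),s["ee_rot"].round(4),s["force"].round(1),s["moment"].round(2),s["width"])
a=eyes.grab_frame("side"); b=eyes.grab_frame("scene")
A=cv2.resize(a[130:280,225:358],None,fx=3.5,fy=3.5,interpolation=2); B=cv2.resize(b[130:280,270:365],None,fx=3.5,fy=3.5,interpolation=2)
cv2.imwrite("pics/sc3.png",np.hstack([A,B]))
E
```

```text
t: 7.45
eef_pos: [0.6015, -0.0002, 0.155]
ee_rot: [-3.127, 0.014, -3.135]
force: [-5.2, 0.3, 9.5]
width: 0.0336
[ 6.015e-01 -2.000e-04  1.550e-01] [-3.1275  0.0144 -3.1347] [-5.2  0.3  9.5] [ 0.36  2.48 -0.13] 0.03363715412365861
```

View pics/sc3.png

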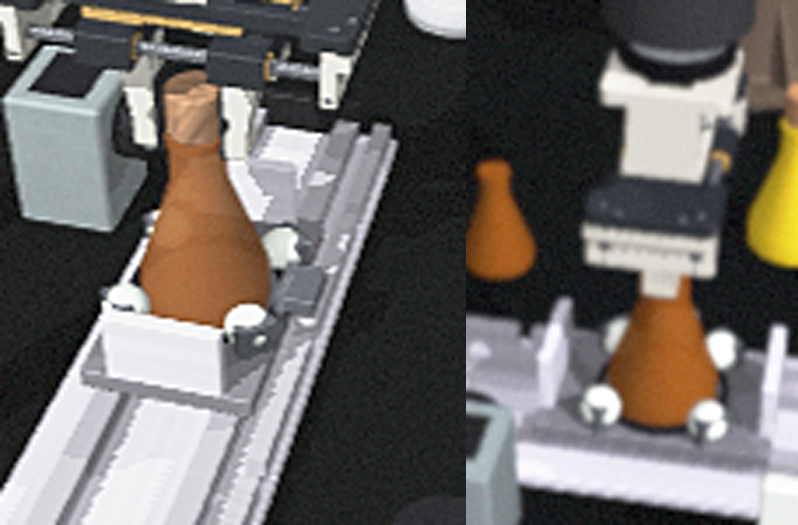

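```bash
python3 -m jog '[[-2,0,-2,-0.006,0.004,0],[0,0,-4,0,0.003,0.1],[0,0,-4,0,0.003,-0.1],[0,0,-4,0,0.003,-0.1],[0,0,-4,0,0.003,0.1],[-1,0,0,0,0.003,0],[0,0,1,0,0,0]]'; python3 - <<'E'
from h import *
s=status.get_state(); print(s["eef_pos"].round(4),s["ee_rot"].round(4),s["force"].round(1),s["moment"].round(2),s["width"])
print(proj("side",[.599,0,.195]),"seen",225+188/3.5,130+84/3.5)
for z in(.043,.048,.053):print(z,foot("scene",.599,.0025,z),foot("side",.599,-.0027,z))
print("seen scene bottom",130+428/3.5)
E
```

```text
t: 8.25
eef_pos: [0.6012, -0.001, 0.1554]
ee_rot: [-3.119, 0.008, -3.129]
force: [-0.1, 1.5, -8.0]
width: 0.0333
[ 0.6012 -0.001   0.1554] [-3.119   0.0078 -3.1285] [-0.1  1.5 -8. ] [ 1.01  0.15 -0.06] 0.0333352316933665
(np.float64(280.4081120490455), np.float64(154.4111815026105)) seen 278.7142857142857 154.0
0.043 [310.813427   342.24468347 251.58480512] [265.22830535 302.64066808 224.87185707]
0.048 [310.81267254 342.33931376 250.13380405] [265.04684341 302.60815004 223.14972495]
0.053 [310.81191349 342.43452017 248.67382816] [264.86393843 302.57537945 221.41367519]
seen scene bottom 252.28571428571428
```

```bash
python3 -m jog '[[0,1,-2,0.018,0,0],[-1,0,-3,0,0,0.08],[0,0,-3,0,0,-0.08],[0,0,-3,0,0,0],[0,0,-1,0,0,0]]'; python3 -m jog '[[0,0,0,0,0,0],[0,0,0,0,0,0],[0,0,0,0,0,0],[0,0,0,0,0,0],[0,0,0,0,0,0],[0,0,0,0,0,0],[0,0,0,0,0,0],[0,0,0,0,0,0]]' 1
python3 - <<'E'
from h import *
s=status.get_state(); print(s["eef_pos"].round(4),s["ee_rot"].round(4),s["force"].round(1),s["moment"].round(2),s["width"])
E
```

```text
t: 8.75
eef_pos: [0.6029, -0.0012, 0.155]
ee_rot: [-3.135, 0.016, -3.124]
force: [-4.8, 0.7, 4.5]
width: 0.0335
t: 9.55
eef_pos: [0.6052, -0.0016, 0.1539]
ee_rot: [-3.135, 0.018, -3.124]
force: [0.5, -0.2, 0.0]
width: 0.0865
[ 0.6052 -0.0016  0.1539] [-3.135   0.0183 -3.124 ] [ 0.5 -0.2  0. ] [0.04 0.11 0.01] 0.08654214576025052
```

```bash
python3 -m jog '[[-4,0,5,0,0.01,0],[0,0,15,0,0,0],[0,0,25,0,0,0],[0,0,25,0,0,0],[0,0,25,0,0,0],[0,0,15,0,0,0],[0,0,0,0,0,0.1],[0,0,0,0,0,0]]' 1
python3 - <<'E'
from h import *
s=status.get_state(); print(s["eef_pos"].round(4),s["ee_rot"].round(4),s["q"].round(3))
a=eyes.grab_frame("side"); b=eyes.grab_frame("scene")
A=cv2.resize(a[130:280,225:358],None,fx=3.5,fy=3.5,interpolation=2); B=cv2.resize(b[130:280,270:365],None,fx=3.5,fy=3.5,interpolation=2)
cv2.imwrite("pics/sc4.png",np.hstack([A,B]))
E
```

```text
t: 10.35
eef_pos: [0.5984, -0.002, 0.271]
ee_rot: [-3.135, 0.005, -3.021]
force: [-0.4, 0.7, -0.5]
width: 0.0877
[ 0.5984 -0.002   0.271 ] [-3.1346  0.0048 -3.0212] [ 0.328  0.205 -0.103  0.008 -1.26  -0.21 ]
```

View pics/sc4.png

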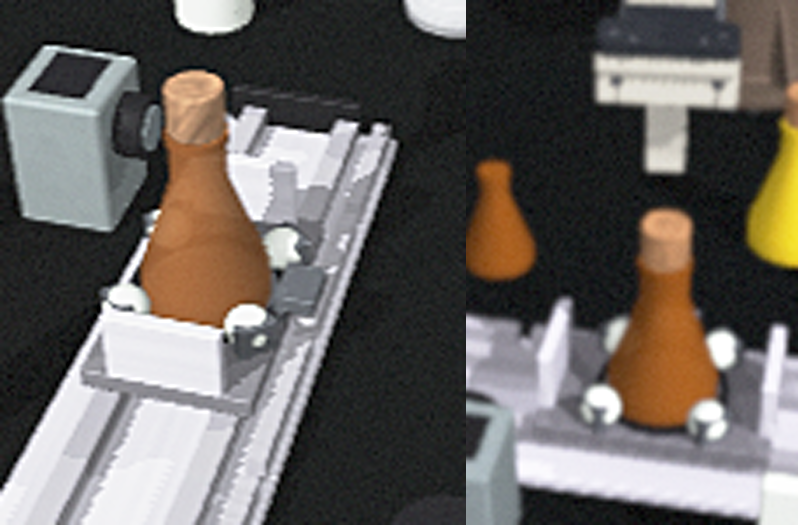

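The flask stands upright and looks home: the stopper top is seen at (280.7,154.6), and (280.4,154.4) was predicted for home. Next I'll half-turn the tool so the camera faces away from the flask, shut the fingers, and go beyond plate_plus.

```bash
python3 -m jog '[[0,10,0,0,0,0.14],[0,15,0,0,0,0.14],[0,15,0,0,0,0.14],[0,15,0,0,0,0.14],[0,15,0,0,0,0.14],[0,15,0,0,0,0.14],[0,15,0,0,0,0.14],[0,15,0,0,0,0.14],[0,15,0,0,0,0.14],[0,0,0,0,0,0.14],[0,0,0,0,0,0.14],[0,0,0,0,0,0.14]]' 0 30; python3 -m jog '[[0,0,0,0,0,0.14],[0,0,0,0,0,0.14],[0,0,0,0,0,0.14],[0,0,0,0,0,0.14],[0,0,0,0,0,0.14],[0,0,0,0,0,0.14],[0,0,0,0,0,0.14],[0,0,0,0,0,0.14],[0,0,0,0,0,0.14],[0,0,0,0,0,0],[0,0,0,0,0,0]]'
```

```text
t: 11.65
eef_pos: [0.5938, 0.1319, 0.2631]
ee_rot: [3.139, -0.007, -1.31]
force: [0.8, 0.2, -0.1]
width: 0.001
t: 12.75
eef_pos: [0.5898, 0.1308, 0.2557]
ee_rot: [3.127, 0.002, -0.023]
force: [1.1, 0.1, 0.7]
width: 0.0004
```

```bash
python3 -m jog '[[3,2,-10,0.014,0,0.02],[3,0,-25,0,0,0],[3,0,-25,0,0,0],[0,0,-25,0,0,0],[0,0,-25,0,0,0],[0,0,-25,0,0,0],[0,0,-20,0,0,0],[0,0,-15,0,0,0],[0,0,-5,0,0,0],[0,0,0,0,0,0]]'
```

```text
t: 13.75
eef_pos: [0.598, 0.1318, 0.0678]
ee_rot: [-3.138, 0.005, -0.029]
force: [-0.4, 0.2, -1.1]
width: 0.0005
```

```bash
python3 -m jog '[[0,-8,0,0,0,0.01],[0,-8,0,0,0,0.01],[0,-8,0,0,0,0],[0,-4,0,0,0,0],[0,-4,0,0,0,0],[0,-3,0,0,0,0],[0,-3,0,0,0,0]]'; python3 - <<'E'
from h import *
s=status.get_state(); print(s["eef_pos"].round(4),s["ee_rot"].round(4),s["force"].round(1))
E
```

```text
t: 14.45
eef_pos: [0.5999, 0.094, 0.0712]
ee_rot: [-3.13, -0.001, -0.01]
force: [-4.4, 16.1, -2.1]
width: 0.0004
[0.5999 0.094  0.0712] [-3.13e+00 -1.30e-03 -9.70e-03] [-4.4 16.1 -2.1]
```

```bash
python3 -m jog '[[0,-4,-1,0,0,0]]'; python3 -m jog '[[0,-5,0,0,0,0]]';  python3 -m jog '[[0,-6,0,0,0,0],[0,-8,0,0,0,0]]'; python3 -m jog '[[0,-10,0,0,0,0],[0,-10,0,0,0,0],[0,-10,0,0,0,0]]';  python3 - <<'E'
from h import *
s=status.get_state(); print(s["eef_pos"].round(4),s["ee_rot"].round(4),s["force"].round(1))
E
```

```text
t: 14.55
eef_pos: [0.6003, 0.0921, 0.0708]
ee_rot: [-3.127, -0.003, -0.01]
force: [-3.7, 7.3, 4.3]
width: 0.0005
t: 14.65
eef_pos: [0.6002, 0.0887, 0.0709]
ee_rot: [-3.125, -0.004, -0.009]
force: [-0.4, 4.8, -3.7]
width: -0.0001
t: 14.85
eef_pos: [0.6001, 0.0771, 0.0709]
ee_rot: [-3.122, -0.004, -0.008]
force: [-0.9, 5.3, -0.5]
width: 0.0003
t: 15.15
eef_pos: [0.5999, 0.0501, 0.0709]
ee_rot: [-3.117, -0.005, -0.007]
force: [-1.3, 7.0, -0.3]
width: 0.0004
[0.5999 0.0501 0.0709] [-3.1167 -0.0054 -0.0074] [-1.3  7.  -0.3]
```

```bash
python3 -m jog '[[0,-10,0,0.01,0,0],[0,-10,0,0.01,0,0],[0,-10,0,0,0,0],[0,-10,0,0,0,0],[0,-10,0,0,0,0],[0,-6,0,0,0,0],[0,-2,0,0,0,0]]';  python3 - <<'E'
from h import *
s=status.get_state(); print(s["eef_pos"].round(4),s["ee_rot"].round(4),s["force"].round(1))
b=eyes.grab_frame("scene"); a=eyes.grab_frame("side")
cv2.imwrite("pics/c5.png",np.hstack([cv2.resize(b[170:310,225:345],None,fx=3.4,fy=3.4,interpolation=2),cv2.resize(a[130:270,240:355],None,fx=3.4,fy=3.4,interpolation=2)]))
E
```

```text
t: 15.85
eef_pos: [0.5995, -0.0037, 0.0714]
ee_rot: [-3.087, -0.007, -0.008]
force: [-0.4, 4.9, -0.7]
width: 0.0004
[ 0.5995 -0.0037  0.0714] [-3.0868 -0.0073 -0.0078] [-0.4  4.9 -0.7]
```

View pics/c5.png

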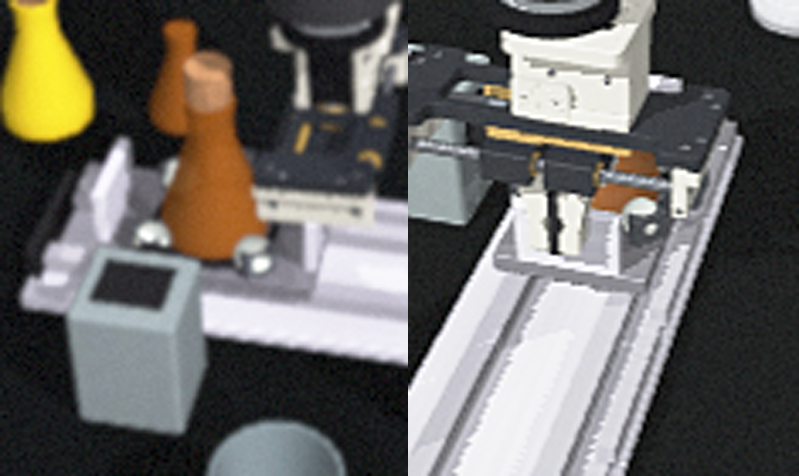

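```bash
python3 -m jog '[[0,0,0,-0.02,0,0],[0,-1,0,-0.02,0,0],[0,-2,0,-0.01,0,0]]';  python3 - <<'E'
from h import *
s=status.get_state(); print(s["eef_pos"].round(4),s["ee_rot"].round(4),s["force"].round(1))
print("stopper now",onz("scene",225+208/3.4,170+62/3.4,.195),"at start",onz("scene",270+(666-466)/3.5,130+224/3.5,.195))
E
```

```text
t: 16.25
eef_pos: [0.5999, -0.0064, 0.0714]
ee_rot: [-3.141, -0.008, -0.008]
force: [-0.5, 4.9, -0.6]
width: 0.0003
[ 0.5999 -0.0064  0.0714] [-3.1408 -0.0084 -0.0077] [-0.5  4.9 -0.6]
stopper now [ 0.59916501 -0.09786895  0.195     ] at start [0.60409133 0.00164402 0.195     ]
```

```bash
python3 -m jog '[[0,-6,0,0,0,0],[0,-5,0,0,0,0],[0,-2,0,0,0,0]]'; for i in 1; do python3 -m jog '[[0,-2,0,0,0,0]]'; done; python3 -m jog '[[0,-1,0,0,0,0]]'
```

```text
t: 16.55
eef_pos: [0.5997, -0.0174, 0.0713]
ee_rot: [3.141, -0.008, -0.004]
force: [-1.1, 4.0, 0.5]
width: 0.0004
t: 16.65
eef_pos: [0.5997, -0.0195, 0.0713]
ee_rot: [3.141, -0.008, -0.004]
force: [0.5, 1.5, 0.5]
width: 0.0004
t: 16.75
eef_pos: [0.5997, -0.0209, 0.0713]
ee_rot: [3.141, -0.008, -0.004]
force: [-0.6, 1.3, -0.1]
width: 0.0
```

```bash
python3 -m jog '[[0,-1,0,0,0,0]]' | sed -n '2p;4p'; python3 -m jog '[[0,-1,0,0,0,0]]' | sed -n '2p;4p'; python3 -m jog '[[0,-1,0,0,0,0]]'| sed -n '2p;4p'; python3 -m jog '[[0,-1,0,0,0,0]]'| sed -n '2p;4p'
```

```text
eef_pos: [0.5997, -0.0223, 0.0713]
force: [0.6, 1.3, 0.6]
eef_pos: [0.5997, -0.0238, 0.0714]
force: [-0.4, 0.4, -0.0]
eef_pos: [0.5997, -0.025, 0.0714]
force: [-1.1, 6.2, 1.1]
eef_pos: [0.5997, -0.0253, 0.0714]
force: [-2.2, 10.4, 1.6]
```

The force fell to about 0 and then rose to 10 N within 1.5 mm, so the ball is in the detent. I'll back off.

```bash
python3 -m jog '[[0,4,0,0,0,0],[0,10,0,0,0,0],[0,20,0,0,0,0],[0,20,0,0,0,0],[0,20,5,0,0,0],[0,10,30,0,0,0],[0,0,40,0,0,0],[0,0,40,0,0,0],[0,0,40,0,0,0],[0,0,0,0,0,0],[0,0,0,0,0,0]]';  python3 - <<'E'
from h import *
s=status.get_state(); print(s["eef_pos"].round(4),s["force"].round(1))
b=eyes.grab_frame("scene"); a=eyes.grab_frame("side")
cv2.imwrite("pics/c6.png",np.hstack([cv2.resize(b[170:310,225:345],None,fx=3.4,fy=3.4,interpolation=2),cv2.resize(a[110:250,240:355],None,fx=3.4,fy=3.4,interpolation=2)]))
E
```

```text
t: 18.25
eef_pos: [0.5976, 0.0647, 0.2318]
ee_rot: [3.136, -0.007, -0.004]
force: [-0.2, 0.4, -0.2]
width: 0.0003
[0.5976 0.0647 0.2318] [-0.2  0.4 -0.2]
```

View pics/c6.png

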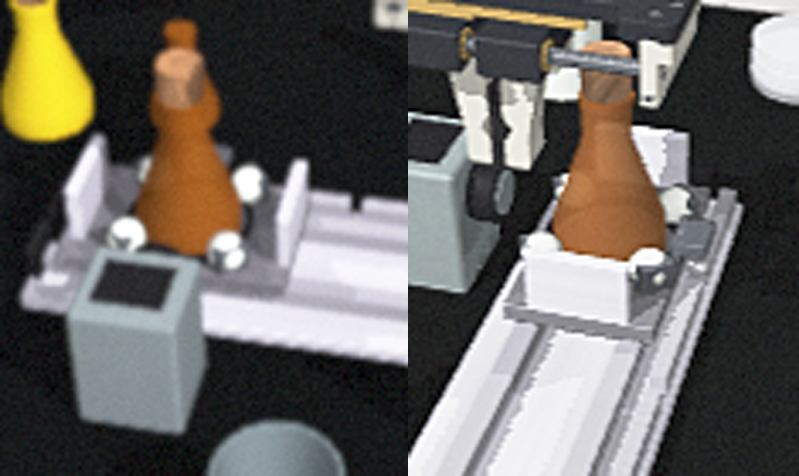

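```bash
python3 - <<'E'
from h import *
print("stopper scene",onz("scene",225+180/3.4,170+57/3.4,.195),"side",onz("side",240+199/3.4,110+49/3.4,.195))
print("plates", onz("scene",225+300/3.4,170+162/3.4,.089),"reader top",onz("scene",225+148/3.4,170+282/3.4,.105))
b=[(250,182),(127,236),(227,251)]
for p in b: print(onz("scene",225+p[0]/3.4,170+p[1]/3.4,.055))
E
```

```text
stopper scene [ 0.59688417 -0.11867082  0.195     ] side [ 0.59737982 -0.12307894  0.195     ]
plates [ 0.5682621  -0.03769862  0.089     ] reader top [ 0.73054794 -0.11054106  0.105     ]
[ 0.55901308 -0.07923531  0.055     ]
[ 0.63736223 -0.15629336  0.055     ]
[ 0.63943813 -0.07918274  0.055     ]
```

```bash
python3 -c "
from station import workorder; print(workorder.job_done())"
```

```text
the job is handed in; nothing more can be done
None
```

The amber stoppered flask is in the holder and the carrier rests at the station in front of the reader. I handed the job in at about 18 s of robot time, with the arm clear of everything; no verdict came back.

**Loading:** I gripped the flask by its neck and stopper and pressed it down with small to-and-fro turns. It stopped firmly at 27 N at the floor height I had predicted. After release its stopper top sat within 0.5 px of where a fully home flask should appear in the side view.

**Indexing:** I pushed the carrier towards -y with shut fingers against plate_plus. The force fell to about 0 N and then rose to 10 N within 1.5 mm, which is how a seated detent should feel, and I backed off.

**Last checks:**
- **Carrier travel:** the scene view shows the flask moved 120.3 mm, against a nominal 120 mm.
- **Cameras disagree by about 4 mm:** for the stopper's y, the scene view gives -0.119 and the side view -0.123. I relied on the detent feel and the scene view.
- **Reader position:** my last scene reading gave its centre at y = -0.111, against -0.119 in the first pictures. I took the later one as a misreading and did not check it again.
- **Final height:** I did not measure the flask's height again after the push. In the last picture it looked upright and seated.
- **Bystanders:** the arm did not go near the small flask or the jar. I did not measure their positions again.

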